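# Stack a stack-and-nest tote end for end on a filled one

## Robot

A 7-joint arm with a two-finger parallel gripper is mounted at the origin on a cart in front of the work surface, level with it; the furniture and walls round the work are solid. World frame = base frame: x ahead of the robot, y to its left, z up, the work surface at z = 0. Lengths are in m, angles in rad, forces in N, time in s.
With the tool pointing down it reaches from about 0.425 to 0.925 m from the base axis. Payload 6.8 kg.
Tool frame: the origin (TCP) lies at the very end of the fingers, on their centre line; the grasp point (between the pads) lies 19 mm behind it; z points along the fingers, y is the direction in which the jaws open and shut (so a half turn about z gives the same grasp; the last joint's range is limited). The gripper opens to 85 mm and grips with 20 to 120 N. Pads are 22 mm wide; open, the fingers measure 114 mm over their backs; the gripper's body (76 mm by 85 mm) begins 54 mm behind the grasp point. The pads swing forward as they close: fully open they stand 13 mm farther back than shut.
Start: joints at [-1.333, 0.477, 0.022, 1.555, -0.011, 1.109, -0.083], TCP at [0.229, 0.635, 0.231] pointing down, gripper open.
Joint ranges: [-2.96, 2.96], [-0.34, 2.1], [-1.41, 1.46], [0.24, 2.44], [-1.37, 4.51], [0.17, 1.92], [-2.96, 2.96]. Speed limits (rad/s): [2.39, 2.39, 3.14, 3.14, 3.14, 3.14, 3.14].

## Interface

Orientations are given as a unit quaternion [w, x, y, z].
In Python, from station import bot gives the robot as it stands.
- The arm moves only by the tool move_arm, never from a script. Its argument "commands" is text: rows parted by semicolons, each of 7 numbers parted by spaces: the opening, from 0 (shut) to 1 (fully open), then the shift along the tool's x, y, z in cm, then the turn, a rotation vector about the tool's x, y, z in degrees. In form: gripper tx ty tz rx ry rz; .... A call has 1 to 12 rows; each row shifts and turns the commanded pose from where the row before left it, along the tool's axes as they then stand; what a row does not reach is not made up. A row lasts 1/12 s, in which the tool goes at most 41.7 mm and 7.16 degrees, less where a joint would pass 70% of its speed; a pose out of reach is approached as far as the arm can. A call with a gripper value outside its range is refused whole. The fingers move at their own pace and stop on an object; "force" is the grip in N (left out, the last holds). Time passes only in rows, so rows that do not move let the fingers close. It gives the time, the measured TCP pose, the force and the opening at its end, in the units of the state.
- bot.get_obs(): the state, without advancing time (a new reading comes with each control period).
- bot.read_camera(name): name is "scene" or "top" or "wrist"; returns a dict with "img" (400x640x3 uint8, red, green, blue), "K" (3x3 intrinsics, pixels), "distortion" ([k1, k2, p1, p2, k3] as OpenCV has them; the pictures are not rectified), "rvec" (rotation vector, rad) and "tvec" (3), from world to camera coordinates, as OpenCV has them; the wrist camera has in their place "hand_eye" (4x4, takes a point from camera to tool coordinates, whose origin is the TCP and whose axes are the flange's). Camera axes: x right, y down, z forward; pixel columns grow to the right and rows downward; lengths in m; the calibration is good to about 2 mm. A picture is of the moment at which its call begins: read the wrist's pose just before it. There is no depth.
- bot.hand_in(): hands the job in, once; it reports no verdict.
The state is a dict: "t": time; "q": joint angles; "joint_vel": joint speeds; "joint_torque": joint torques, N m; "eef_pos": TCP position; "tool_rot": TCP orientation; "contact_force": force on the tool from outside, world axes, zero at the start; "torque": the same for the moment, N m; "gripper_width": opening from 0.0 (shut) to 1.0 (fully open).
Only numpy, scipy, OpenCV 4.12 (cv2) and the standard library are available. Lean on these libraries where they do the work, as an engineer would, in place of code of your own. Each camera call takes 0.05 s, during which the arm holds its last target. There are 200 camera calls.

## Task

Take the empty blue-grey tote off the sloping stand and stack it on the filled light-grey tote, turned end for end (orange-marked ends opposite) so that it stands level on the inner ledges instead of nesting down onto the things inside. Lower it onto the ledges before you let go, do not drop it, leave the filled tote about where it stands, and do not knock its contents or the other things about.

Things in the scene. Friction and masses are not known exactly. Their poses are not given: they have to be found in the camera images.
- tote_empty: Empty blue-grey stack-and-nest tote, 170 x 116 x 76 mm, about 160 g, loose, lying open side up on the sloping stand. Origin: centre of its underside (145 x 91); x runs along it to its orange-marked end, z out of its open top. Walls 3 mm, widening upwards, floor 7 mm; rim: an upright band z = 50 to 76, 8 thick (|y| = 50 to 58 on the long sides, |x| = 77 to 85 on the ends).
- tote_empty_grip (a point): Good grip on the rim of tote_empty's long side that lies uphill: x = 14, y = -54, z = 68 in its frame, middle of the 8 mm band. One finger inside, one outside, along the tote's own z, so tilted like it; fingertips no deeper than z = 49, where the wall inside starts to slope in. Inside, the wall is plain from x = -7 to 35. Axes as tote_empty.
- tote_empty_mark (a point): Middle of the top of the orange-marked end rim of tote_empty (x = 81, y = 0, z = 76 in its frame).
- tote_full: Filled light-grey tote, loose, level on the bench, about 0.7 kg with contents; same moulding, sizes and frame as tote_empty. Hollow columns in both long walls at x = 46 and -18, 18 wide at the top, carry flat ledges 14 deep at z = 64, 12 below the rim. Outside they are grooves, 26 wide, open at the bottom.
- tote_full_seat (a point): Where the origin of a properly stacked tote lies: x = 0, y = 0, z = 64 in tote_full's frame, ledge level; axes as tote_full. The upper tote's x must point to this -x: then its underside lands on the ledges inside the rim with about 4 mm play all round (bevelled lead-in). The same way round its grooves pass the columns and it sinks in to about z = 30.
- picking_stand: Grey sheet-metal tray on four legs, fixed, 164 wide, 115 deep, 92 high; the tray slopes 32 degrees, low edge with a 14 mm lip towards the robot. Origin: on the bench under its middle; x points uphill, away from the robot, y along its width, z up. The tote on it leans with its open top to the robot, long sides across the slope, orange end to the stand's +y.
- vial_1: White vial with a red cap standing in tote_full, 22 across, 50 high; origin at its foot. Its top is 7 mm below the underside of a stacked tote; a nested one would press on it.
- vial_2: Second such vial in tote_full, the same size; origin at its foot.
- brass_weight: Brass weight standing in tote_full, 22 across, 42 high; origin at its foot.
- small_bottle: Small clear bottle with a blue screw cap behind the tub, 58 across, 130 high, loose bystander; origin at its foot.
- black_cap_vial: White vial with a black cap on the bench, 28 across, 64 high, loose bystander; origin at its foot.
- clamp_rod_end (a point): Obstacle, fixed: left end of the steel rod that a clamp stand holds slantwise over the blue tub, 250 to 300 above the bench, from here to 0.5 m to the right (its post, 340 high, stands at the right of the tub).
- linkage_stand_top (a point): Obstacle, fixed: top of the jointed brass linkage on a round-footed stand just left of the tub, 333 high, about 110 across.
- thermometer_top (a point): Obstacle, fixed: top of the thin post behind the tub, 312 high.

How it is judged:
By the outcome, as a careful person would: the job done as asked, in the order asked, and still so for the second after the job is handed in, with the robot touching nothing.
It also fails if it takes over 54 s, if anything falls off the work surface, if the arm or the gripper's body presses on something with over 40 N, if the wrist force passes 120 N, or if a joint passes its speed limit or range.

## Working session

There is one attempt and no reset: what is moved stays moved. The work goes in short steps, Python scripts to look and compute and a tool call to move; the robot and the scene stay as the last step left them, time stands still between calls to the robot, and variables do not carry over. Pictures are saved under pics/ and viewed, about 8 in all and at most 12, crops included, and the job is handed in when it is done.

Besides the shell and the picture viewer there is one more tool, called after ">>>" by a JSON object that holds its "method" and its "body", one argument or row to a line. move_arm: Moves the arm, as the interface text tells. Its arguments: {"type":"object","properties":{"commands":{"type":"string"},"force":{"type":"number"}},"required":["commands"]}

```bash
mkdir -p pics; ls; cat > h.py <<'E'
import numpy as np, cv2, json
from scipy.spatial.transform import Rotation as R
from station import bot
def rot(o): q=np.array(o["tool_rot"]); return R.from_quat(q[[1,2,3,0]])
def shot(name,fn=None):
    o=bot.get_obs(); c=bot.read_camera(name); K=np.array(c["K"]);D=np.array(c["distortion"])
    if name=="wrist":
        T=np.eye(4);T[:3,:3]=rot(o).as_matrix();T[:3,3]=o["eef_pos"]; T=T@np.array(c["hand_eye"])
        Rc=T[:3,:3];p=T[:3,3]
    else:
        Rw=cv2.Rodrigues(np.array(c["rvec"],float))[0]; Rc=Rw.T; p=-Rc@np.array(c["tvec"]).ravel()
    if fn: cv2.imwrite(fn,c["img"][:,:,::-1]); np.savez(fn[:-4]+".npz",K=K,D=D,Rc=Rc,p=p)
    return dict(img=c["img"],K=K,D=D,Rc=Rc,p=p)
def load(fn):
    d=dict(np.load(fn[:-4]+".npz")); d["img"]=cv2.imread(fn)[:,:,::-1]; return d
def ray(v,uv):
    n=cv2.undistortPoints(np.array(uv,float).reshape(-1,1,2),v["K"],v["D"]).reshape(-1,2)
    d=np.c_[n,np.ones(len(n))]@v["Rc"].T; return d/np.linalg.norm(d,axis=1)[:,None]
def onz(v,uv,z):
    d=ray(v,uv); return v["p"]+d*((z-v["p"][2])/d[:,2])[:,None]
def tri(v1,a,v2,b):
    d1=ray(v1,a);d2=ray(v2,b);out=[]
    for e,f in zip(d1,d2):
        A=np.c_[e,-f];s=np.linalg.lstsq(A,v2["p"]-v1["p"],rcond=None)[0]
        x,y=v1["p"]+s[0]*e,v2["p"]+s[1]*f; out.append([*((x+y)/2),np.linalg.norm(x-y)])
    return np.array(out)
def proj(v,P):
    Rw=v["Rc"].T; return cv2.projectPoints(np.array(P,float).reshape(-1,3),cv2.Rodrigues(Rw)[0],-Rw@v["p"],v["K"],v["D"])[0].reshape(-1,2)
E
python3 - <<'E'
from h import *
np.set_printoptions(precision=4,suppress=True)
print(bot.get_obs())
for n in("scene","top","wrist"):
    v=shot(n,f"pics/{n}0.png");print(n,v["p"],v["Rc"][:,2])
a=cv2.imread("pics/scene0.png");b=cv2.imread("pics/top0.png")
E
```

```text
pics
{'t': 0.0, 'q': array([-1.3331,  0.4778,  0.0223,  1.5565, -0.0115,  1.1093, -0.0831]), 'joint_vel': array([-0.0002,  0.0017,  0.0009,  0.0002, -0.0016,  0.0016,  0.0014]), 'joint_torque': array([ -0.0002, -59.6471,   1.6079, -28.119 ,   0.0125,   0.0095,
        -0.    ]), 'eef_pos': array([0.2286, 0.6345, 0.2303]), 'tool_rot': array([-0.0001,  0.172 ,  0.9851, -0.0009]), 'contact_force': array([ 0.3705, -0.0204, -0.0852]), 'torque': array([ 0.0098, -0.0262,  0.0286]), 'gripper_width': 0.9981213871387987}
scene [-0.2174  0.7329  0.763 ] [ 0.6528 -0.5624 -0.5075]
top [0.3738 0.1344 1.5652] [ 0.0894 -0.0209 -0.9958]
wrist [0.1621 0.6584 0.3731] [ 0.2656 -0.0971 -0.9592]
```

View pics/scene0.png

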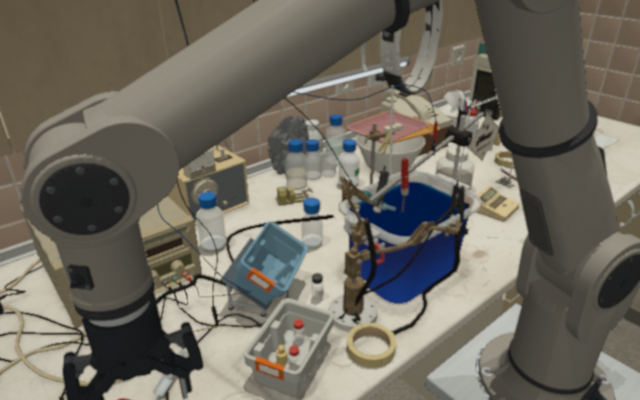

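View pics/top0.png

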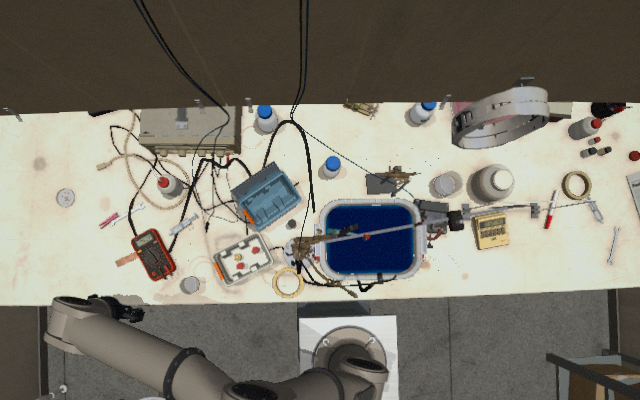

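```bash
python3 - <<'E'
import cv2,numpy as np
a=cv2.imread("pics/scene0.png")[218:398,222:337];b=cv2.imread("pics/top0.png")[150:290,203:311]
A=cv2.resize(a,None,fx=3.1,fy=3.1,interpolation=3);B=cv2.resize(b,None,fx=4,fy=4,interpolation=3)
C=np.zeros((560,800,3),np.uint8);C[:,:432]=B;C[:558,440:440+A.shape[1]]=A
cv2.imwrite("pics/c1.png",C)
E
```

```text
(no output)
```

View pics/c1.png

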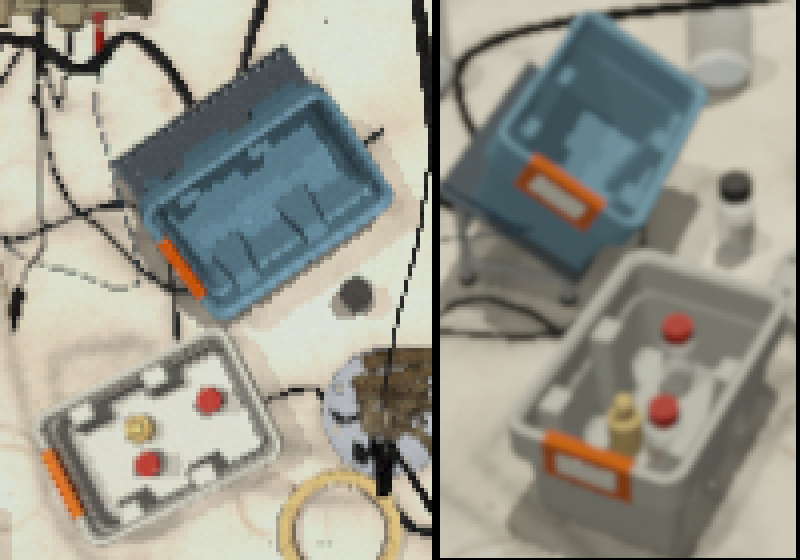

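```bash
cat > m1.py <<'E'
from h import *
np.set_printoptions(precision=4,suppress=True)
t=load("pics/top0.png");s=load("pics/scene0.png")
T=lambda p:np.array(p,float)/4+[203-.4,150-.4]
S=lambda p:(np.array(p,float)-[440,0])/3.1+[222-.3,218-.3]
f=onz(t,T([[38,412],[222,332],[283,450],[98,545]]),.076)
print("full top",f,f.mean(0)); print([np.linalg.norm(f[i]-f[i-1]) for i in range(4)])
fs=S([[508,425],[645,250],[790,300],[645,500]]);f2=onz(s,fs,.076);print("full scene",f2,f2.mean(0))
e=tri(t,T([[143,205],[322,86],[393,200],[220,320]]),s,S([[500,130],[590,10],[708,92],[610,230]]))
print(e,e.mean(0)); e=e[:,:3];print([np.linalg.norm(e[i]-e[i-1]) for i in range(4)])
u=(e[0]+e[3]-e[1]-e[2]);u/=np.linalg.norm(u);v=(e[0]+e[1]-e[2]-e[3]);v/=np.linalg.norm(v);print("x",u,"uphill",v,np.cross(v,u))
print(np.degrees(np.arctan2(*u[[1,0]])),np.degrees(np.arctan2(*(f[0]+f[3]-f[1]-f[2])[[1,0]])))
print("mark full",onz(t,T([[63,483]]),.07))
E
python3 m1.py
```

```text
full top [[0.3677 0.4215 0.076 ]
 [0.4263 0.2775 0.076 ]
 [0.3339 0.232  0.076 ]
 [0.2643 0.3764 0.076 ]] [0.3481 0.3269 0.076 ]
[np.float64(0.11285796899427826), np.float64(0.15548065143249915), np.float64(0.10296455909279281), np.float64(0.16031610589808462)]
full scene [[0.3544 0.4287 0.076 ]
 [0.4224 0.2774 0.076 ]
 [0.3241 0.2362 0.076 ]
 [0.2598 0.4011 0.076 ]] [0.3402 0.3358 0.076 ]
[[0.5182 0.3259 0.1449 0.0056]
 [0.6049 0.191  0.1414 0.0056]
 [0.5242 0.1413 0.086  0.0023]
 [0.4399 0.2838 0.085  0.0147]] [0.5218 0.2355 0.1143 0.0071]
[np.float64(0.1072011743069205), np.float64(0.1604615360477102), np.float64(0.10976657704596361), np.float64(0.16553437961473408)]
x [-0.5248  0.8512  0.0074] uphill [0.7334 0.4233 0.5319] [-0.4497 -0.2846  0.8464]
121.65499446774707 113.96327131602052
mark full [[0.3123 0.4039 0.07  ]]
```

The top crop shows the full tote's rim corners at about (38,412), (222,332), (283,450), (98,545) and the empty tote's at about (143,205), (322,86), (393,200), (220,320). Both orange ends point left (+y). Rays give the full tote centre near (0.345,0.33) with yaw 114°, and the empty one near (0.52,0.235) with yaw about 121° and a 32° slope, which matches the given sizes. Next I move above them for a near look.

>>> {"method": "move_arm", "body": {
  "commands": "1 0 0 -4 0 0 0;1 0 0 -4 0 0 0;1 0 0 -4 0 0 0;1 -3.2 -2.55 0 0 0 0;1 -3.2 -2.55 0 0 0 0;1 -3.2 -2.55 0 0 0 0;1 -3.2 -2.55 0 0 0 0;1 -3.2 -2.55 0 0 0 0;1 -3.2 -2.55 0 0 0 0;1 -3.2 -2.55 0 0 0 0;1 -3.2 -2.55 0 0 0 0;1 -3.2 -2.55 0 0 0 0"
}}

```text
t: 1.15
eef_pos: [0.4225, 0.3194, 0.3512]
tool_rot: [-0.0, 0.172, 0.985, 0.0]
contact_force: [0.2, 0.0, 0.6]
gripper_width: 1.003
```

>>> {"method": "move_arm", "body": {
  "commands": "1 0 0 0 0 0 6.67;1 0 0 0 0 0 6.67;1 0 0 0 0 0 6.67;1 0 0 0 0 0 6.67;1 0 0 0 0 0 6.67;1 0 0 0 0 0 6.67;1 0 0 0 0 0 0;1 0 0 0 0 0 0"
}}

```text
t: 1.82
eef_pos: [0.4218, 0.3215, 0.3511]
tool_rot: [-0.0, 0.497, 0.868, -0.0]
contact_force: [-0.1, -0.4, 0.1]
gripper_width: 1.003
```

```bash
python3 - <<'E'
from h import *
np.set_printoptions(precision=4,suppress=True)
o=bot.get_obs();print(o["t"],o["q"],o["eef_pos"],rot(o).as_matrix(),o["contact_force"])
v=shot("wrist","pics/w1.png");print(v["p"],v["Rc"],v["K"],v["D"])
cv2.imwrite("pics/w1b.png",cv2.resize(cv2.imread("pics/w1.png"),(800,500),interpolation=3))
t=load("pics/top0.png");s=load("pics/scene0.png")
print("linkage foot",onz(t,[[296,252]],0),"top",onz(s,[[348,183]],.333),onz(t,[[318,243]],.333))
E
```

```text
1.8167 [-0.9924  0.1368  0.2529  1.7543 -0.0359  1.2554 -0.2006] [0.4218 0.3215 0.3511] [[-0.5056  0.8628 -0.0003]
 [ 0.8628  0.5056 -0.0002]
 [-0.0001 -0.0004 -1.    ]] [-0.1235 -0.3622  0.1358]
[0.3863 0.3827 0.4938] [[ 0.8633  0.484   0.143 ]
 [ 0.5047 -0.8284 -0.2432]
 [ 0.0008  0.2821 -0.9594]] [[293.2012   0.     319.1643]
 [  0.     293.2012 197.8081]
 [  0.       0.       1.    ]] [-0.0127  0.      0.      0.      0.    ]
linkage foot [[0.3627 0.1626 0.    ]] top [[0.3622 0.1725 0.333 ]] [[0.3866 0.0996 0.333 ]]
```

View pics/w1b.png

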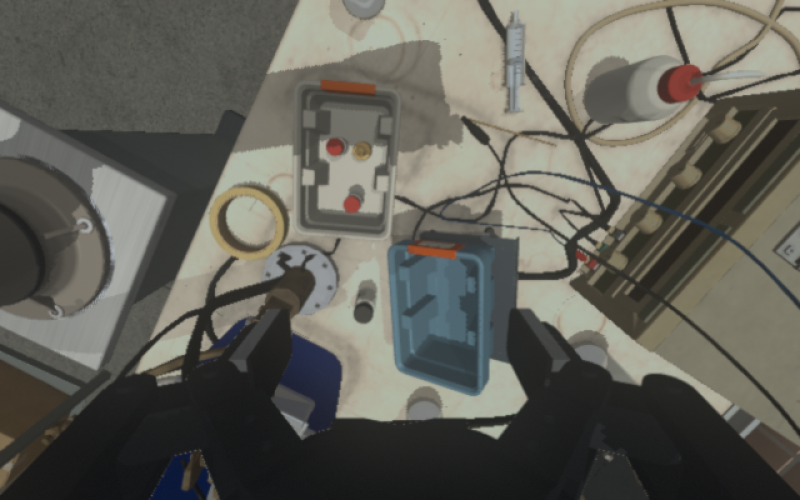

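The wrist view is clear. The full tote spans about (295–400, 83–240) in the view with its orange end up. The empty one spans about (388–495, 240–395), with its uphill rim on the right. I'll enlarge both to get the corners.

```bash
python3 - <<'E'
import cv2,numpy as np
a=cv2.imread("pics/w1.png")
A=cv2.resize(a[58:203,225:325],None,fx=4,fy=4,interpolation=3);B=cv2.resize(a[180:325,300:400],None,fx=4,fy=4,interpolation=3)
cv2.imwrite("pics/c2.png",np.hstack([A,B]))
E
```

```text
(no output)
```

View pics/c2.png

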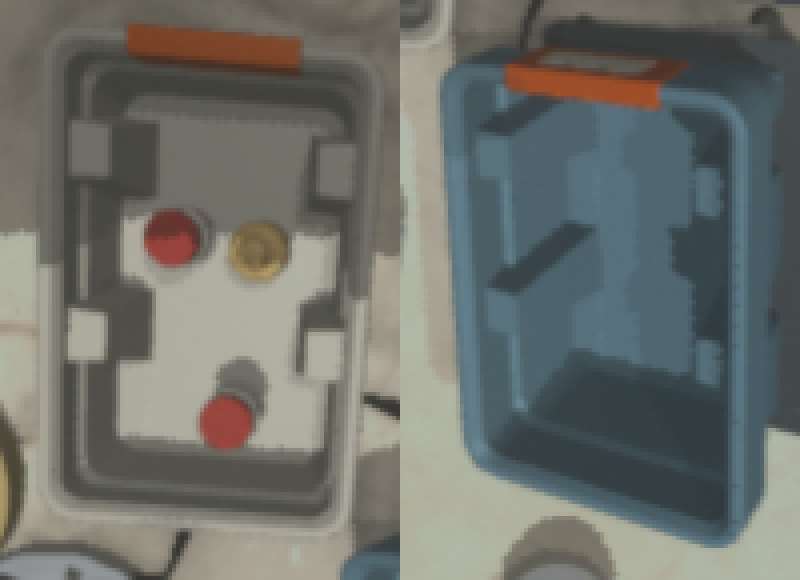

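```bash
cat > m2.py <<'E'
from h import *
np.set_printoptions(precision=4,suppress=True)
w=load("pics/w1.png")
A=lambda p:np.array(p,float)/4+[225-.4,58-.4]
B=lambda p:(np.array(p,float)-[400,0])/4+[300-.4,180-.4]
obj=np.array([[.085,.058,.076],[.085,-.058,.076],[-.085,-.058,.076],[-.085,.058,.076]])
def pose(uv,obj,v):
    ok,r,t=cv2.solvePnP(obj,uv,v["K"],v["D"],flags=cv2.SOLVEPNP_SQPNP)
    r,t=cv2.solvePnPRefineLM(obj,uv,v["K"],v["D"],r,t)
    e=cv2.projectPoints(obj,r,t,v["K"],v["D"])[0].reshape(-1,2)-uv
    Rw=v["Rc"]@cv2.Rodrigues(r)[0]; return Rw,v["p"]+v["Rc"]@t.ravel(),e
uf=A([[46,26],[384,62],[352,538],[42,513]])
# which side is +y? x to orange(up in image); check by plane rays
f=onz(w,uf,.076);print("full",f,f.mean(0),[np.linalg.norm(f[i]-f[i-1]) for i in range(4)])
x=f[0]+f[1]-f[2]-f[3];print("yaw",np.degrees(np.arctan2(x[1],x[0])))
l=onz(w,A([[90,150],[335,170],[87,333],[323,355]]),.064);x=(l[0]+l[1]-l[2]-l[3]);x/=np.linalg.norm(x);print("ledges",l,np.linalg.norm(l[0]-l[2]),np.linalg.norm(l[0]-l[1]),"centre",l.mean(0)-.014*x,np.degrees(np.arctan2(x[1],x[0])))
ue=B([[441,58],[750,100],[733,548],[468,470]])
Rw,p,e=pose(ue,obj,w);print("empty",Rw,p,e)
print("grip",p+Rw@[.014,-.054,.068],"rimcorners",p+obj@Rw.T, "yaw",np.degrees(np.arctan2(Rw[1,0],Rw[0,0])),"tilt",np.degrees(np.arccos(Rw[2,2])))
v=load("pics/top0.png");print("cross top", (proj(v,p+obj@Rw.T)-[202.6,149.6])*4)
E
python3 m2.py
```

```text
full [[0.262  0.3798 0.076 ]
 [0.3635 0.4262 0.076 ]
 [0.4358 0.2794 0.076 ]
 [0.3327 0.2303 0.076 ]] [0.3485 0.3289 0.076 ] [np.float64(0.16538606867432595), np.float64(0.11156823860276013), np.float64(0.16357168435824668), np.float64(0.11418073209680954)]
yaw 115.78331786881216
ledges [[0.289  0.3515 0.064 ]
 [0.3658 0.3886 0.064 ]
 [0.3161 0.2947 0.064 ]
 [0.3937 0.3309 0.064 ]] 0.06291102008183712 0.08521103752762767 centre [0.3472 0.3288 0.064 ] 115.64081768485977
empty [[-0.5379 -0.7198 -0.4388]
 [ 0.8428 -0.4714 -0.2598]
 [-0.0199 -0.5096  0.8602]] [0.5561 0.249  0.0421] [[ 0.5006  1.172 ]
 [-0.4086 -0.5346]
 [ 1.1641  0.6761]
 [-1.3525 -1.3792]]
grip [0.5576 0.2686 0.1278] rimcorners [[0.4353 0.2736 0.0762]
 [0.5188 0.3283 0.1353]
 [0.6103 0.185  0.1387]
 [0.5268 0.1303 0.0796]] yaw 122.54896681456526 tilt 30.660689070492932
cross top [[226.7939 320.2607]
 [144.6742 207.6453]
 [332.8506  81.6196]
 [408.2108 198.1513]]
```

>>> {"method": "move_arm", "body": {
  "commands": "0.5 0 0 0 0 0 -1.6;0.5 -3.83 0.62 0 0 0 0;0.5 -3.83 0.62 0 0 0 0;0.5 -3.83 0.62 0 0 0 0;0.5 0 0 0 -6.4 0 0;0.5 0 0 0 -6.4 0 0;0.5 0 0 0 -6.4 0 0;0.5 0 0 0 -6.4 0 0;0.5 0 0 0 -6.4 0 0;0.5 0 -2 3.2 0 0 0;0.5 0 -2 3.2 0 0 0;0.5 0 0 0 0 0 0"
}}

```text
t: 2.87
eef_pos: [0.4939, 0.231, 0.2688]
tool_rot: [0.132, 0.467, 0.842, 0.236]
contact_force: [-1.6, -0.9, -0.7]
gripper_width: 0.5
```

```bash
python3 - <<'E'
from h import *
np.set_printoptions(precision=4,suppress=True)
o=bot.get_obs();print(o["t"],o["q"],o["eef_pos"],rot(o).as_matrix(),o["contact_force"])
v=shot("wrist","pics/w2.png");s=shot("scene","pics/s2.png")
a=cv2.imread("pics/w2.png");b=cv2.imread("pics/s2.png")
cv2.imwrite("pics/c3.png",np.hstack([cv2.resize(a[130:400,170:430],(520,540),interpolation=3),cv2.resize(b[40:310,230:370],(280,540),interpolation=3)]))
E
```

```text
2.8667 [-0.8708 -0.0362  0.316   2.2396  0.0275  0.3897 -0.0171] [0.4939 0.231  0.2688] [[-0.5284  0.7246  0.4424]
 [ 0.849   0.4523  0.2733]
 [-0.002   0.52   -0.8542]] [-1.5746 -0.8955 -0.6546]
```

View pics/c3.png

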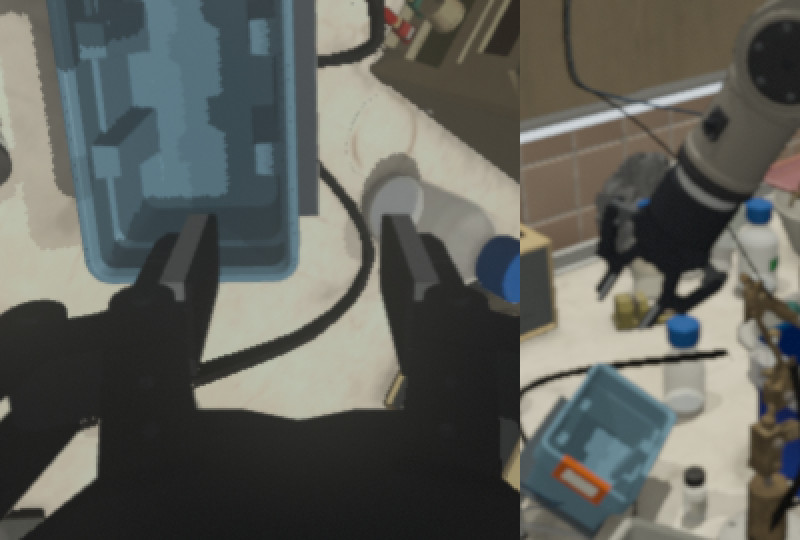

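```bash
python3 - <<'E'
import cv2
a=cv2.imread("pics/w2.png")
cv2.imwrite("pics/c4.png",cv2.resize(a[0:280,170:350],None,fx=2.14,fy=2.14,interpolation=3))
E
```

```text
(no output)
```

View pics/c4.png

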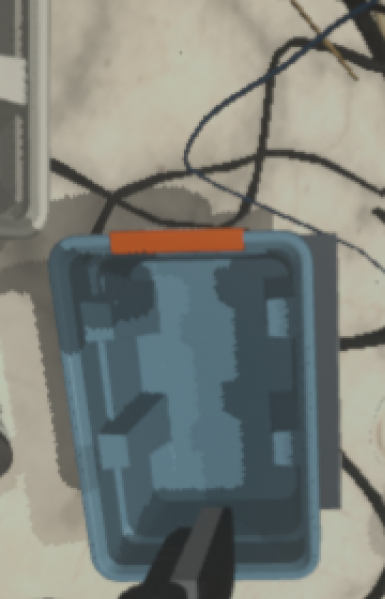

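```bash
cat > m3.py <<'E'
import sys,io,contextlib
with contextlib.redirect_stdout(io.StringIO()):
    exec(open("m2.py").read())
from scipy.optimize import least_squares
w2=load("pics/w2.png");t=load("pics/top0.png");s=load("pics/scene0.png")
u2=np.array([[48,235],[312,235],[320,577],[98,580]],float)/2.14+[170-.3,-.3]
ut=np.array([[220,320],[143,205],[322,86],[393,200]],float)/4+[202.6,149.6]
us=(np.array([[610,230],[500,130],[590,10],[708,92]],float)-[440,0])/3.1+[221.7,217.7]
Rw2,p2,e=pose(u2,obj,w2);print("pnp2",Rw2,p2,e)
print("grip2",p2+Rw2@[.014,-.054,.068])
V=[(w,ue,1),(w2,u2,1),(t,ut,1),(s,us,1)]
def res(q):
    P=q[3:]+obj@R.from_rotvec(q[:3]).as_matrix().T
    return np.concatenate([((proj(v,P)-u)/sg).ravel() for v,u,sg in V])
r=least_squares(res,np.r_[R.from_matrix(Rw2).as_rotvec(),p2],loss="soft_l1")
Q=R.from_rotvec(r.x[:3]).as_matrix();P=r.x[3:];print("joint",Q,P,"\n",res(r.x).reshape(-1,4,2).round(1).tolist())
g=P+Q@[.014,-.054,.068];print("grip",g,"yaw",np.degrees(np.arctan2(Q[1,0],Q[0,0])),"tilt",np.degrees(np.arccos(Q[2,2])))
o=bot.get_obs();M=rot(o).as_matrix()
Rt=Q@np.diag([1,-1,-1]);print("turn deg",np.degrees(R.from_matrix(M.T@Rt).as_rotvec()))
for h in(.06,0.): print("shift cm to TCP",h,100*M.T@(g+(h-.019)*Q[:,2]-o["eef_pos"]))
E
python3 m3.py
```

```text
pnp2 [[-0.5503 -0.7115 -0.4369]
 [ 0.8349 -0.4623 -0.2988]
 [ 0.0106 -0.5292  0.8484]] [0.5548 0.2558 0.0506] [[ 0.0102  1.3394]
 [ 0.647  -0.9611]
 [-0.1022  0.0594]
 [-0.6807 -0.4983]]
grip2 [0.5558 0.2721 0.1371]
joint [[-0.5512 -0.7094 -0.4393]
 [ 0.8341 -0.4561 -0.3101]
 [ 0.0196 -0.5373  0.8432]] [0.5545 0.2564 0.0509] 
 [[[0.3, 0.1], [0.4, -0.0], [2.7, 1.4], [0.3, -2.8]], [[-0.4, 1.1], [0.4, -0.7], [-0.9, 0.2], [-1.1, -1.2]], [[0.2, 0.7], [-0.8, 1.4], [1.5, -1.0], [2.2, -0.5]], [[8.0, 0.3], [-2.6, 0.2], [-1.4, -2.3], [0.7, -0.1]]]
grip [0.5553 0.2716 0.1375] yaw 123.45656827939455 tilt 32.52564038061322
turn deg [-0.6268  1.8774 -0.7287]
shift cm to TCP 0.06 [ 0.1086 -1.4872 11.2574]
shift cm to TCP 0.0 [ 0.3056 -1.4228 17.2539]
```

>>> {"method": "move_arm", "body": {
  "commands": "0.5 0.3 -1.6 0 -0.6 0 -0.7;0.5 0 0 3 0 0 0;0.5 0 0 3 0 0 0;0.5 0 0 3 0 0 0;0.5 0 0 3 0 0 0;0.5 0 0 0 0 0 0;0.5 0 0 0 0 0 0"
}}

```text
t: 3.55
eef_pos: [0.524, 0.2575, 0.1941]
tool_rot: [0.131, 0.461, 0.843, 0.245]
contact_force: [0.3, -0.7, 0.2]
gripper_width: 0.495
```

```bash
cat >> m3.py <<'E'
print(o["t"],o["eef_pos"],o["contact_force"],o["q"])
E
python3 m3.py | tail -5; python3 - <<'E'
from h import *
v=shot("wrist","pics/w3.png")
cv2.imwrite("pics/c5.png",cv2.resize(cv2.imread("pics/w3.png")[60:400,120:520],(706,600),interpolation=3))
E
```

```text
grip [0.5553 0.2716 0.1375] yaw 123.45656827939455 tilt 32.52564038061322
turn deg [-0.24    1.1131 -0.1605]
shift cm to TCP 0.06 [-0.6137 -0.1701  2.5012]
shift cm to TCP 0.0 [-0.4971 -0.1451  8.5   ]
3.55 [0.524  0.2575 0.1941] [ 0.3063 -0.701   0.161 ] [-0.941   0.1678  0.4268  2.263  -0.5128  0.1843  0.5097]
```

View pics/c5.png

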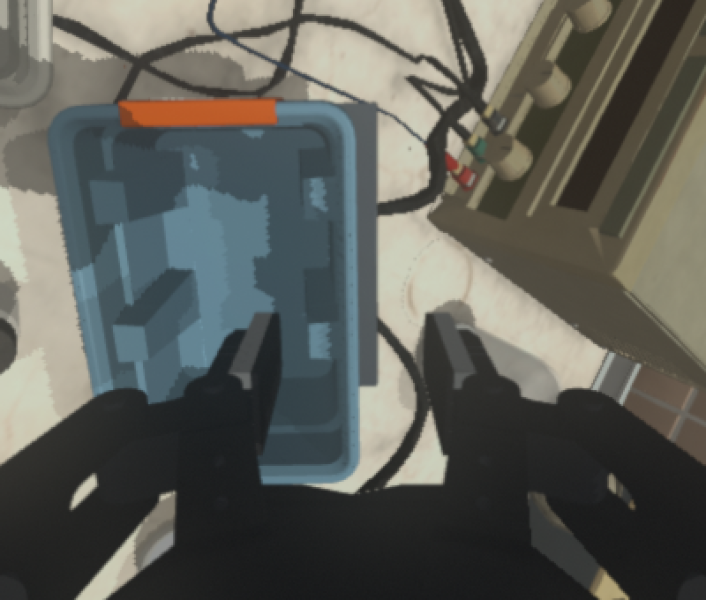

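The uphill rim (view x≈345–358) lies midway between the pads (275 and 430), so lateral alignment is good. The arm lagged near a joint limit, so I continue in smaller steps.

>>> {"method": "move_arm", "body": {
  "commands": "0.5 -0.25 -0.1 0 0 0 0;0.5 -0.25 0 0 0 0 0;0.5 0 0 1 0 0 0;0.5 0 0 1 0 0 0;0.5 0 0 1 0 0 0;0.5 0 0 1 0 0 0;0.5 0 0 1 0 0 0;0.5 0 0 0 0 0 0"
}}

```text
t: 4.27
eef_pos: [0.5457, 0.2655, 0.1508]
tool_rot: [0.13, 0.462, 0.843, 0.244]
contact_force: [-0.4, 0.2, 0.1]
gripper_width: 0.502
```

```bash
python3 m3.py | tail -4
```

```text
turn deg [-0.4522  1.0663 -0.2558]
shift cm to TCP 0.06 [-0.0903  0.2233 -2.3657]
shift cm to TCP 0.0 [0.0215 0.2704 3.6331]
4.2667 [0.5457 0.2655 0.1508] [-0.388   0.2413  0.0707] [-0.9596  0.3039  0.4865  2.2492 -1.2452  0.1748  1.2282]
```

>>> {"method": "move_arm", "body": {
  "commands": "0.5 0 0.15 0.8 0 0 0;0.5 0 0.1 0.8 0 0 0;0.5 0 0 0.8 0 0 0;0.5 0 0 0.8 0 0 0;0.5 0 0 0 0 0 0"
}}

```text
t: 4.68
eef_pos: [0.564, 0.2763, 0.1305]
tool_rot: [0.127, 0.462, 0.844, 0.241]
contact_force: [-0.6, 0.2, -0.9]
gripper_width: 0.493
```

```bash
python3 m3.py | tail -4
```

```text
turn deg [-0.9114  1.0085 -0.2833]
shift cm to TCP 0.06 [ 0.0043 -0.5376 -5.2144]
shift cm to TCP 0.0 [ 0.1101 -0.4425  0.7839]
4.6833 [0.564  0.2763 0.1305] [-0.582   0.1747 -0.9242] [-0.8875  0.3696  0.4119  2.2071 -1.3624  0.17    1.3383]
```

>>> {"method": "move_arm", "body": {
  "commands": "0.5 0.1 -0.2 0.1 -0.4 0.3 0;0.5 0 -0.2 0.2 -0.4 0.3 0;0.5 0 0 0 0 0 0;0.5 0 0 0 0 0 0"
}}

```text
t: 5.02
eef_pos: [0.5631, 0.2758, 0.1317]
tool_rot: [0.123, 0.461, 0.844, 0.245]
contact_force: [1.0, 0.1, 0.8]
gripper_width: 0.499
```

```bash
python3 m3.py | tail -4;python3 - <<'E'
from h import *
v=shot("wrist","pics/w4.png")
cv2.imwrite("pics/c6.png",cv2.resize(cv2.imread("pics/w4.png")[100:400,120:520],(800,600),interpolation=3))
E
```

```text
turn deg [-0.7116  0.3259 -0.3124]
shift cm to TCP 0.06 [ 0.0587 -0.4979 -5.0579]
shift cm to TCP 0.0 [ 0.0931 -0.4234  0.9416]
5.0167 [0.5631 0.2758 0.1317] [0.9513 0.0522 0.7791] [-0.8463  0.3617  0.3715  2.2076 -1.3654  0.1698  1.3523]
```

View pics/c6.png

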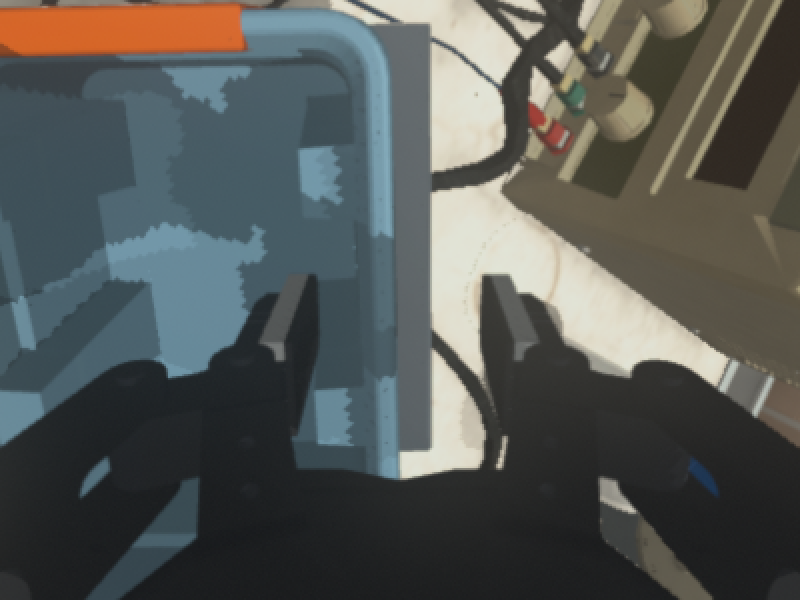

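>>> {"method": "move_arm", "body": {
  "commands": "0.35 0 0 0 0 0 0;0.3 0 0 0 0 0 0;0.25 0 0 0 0 0 0;0.2 0 0 0 0 0 0;0.15 0 0 0 0 0 0;0.1 0 0 0 0 0 0;0.05 0 0 0 0 0 0;0 0 0 0 0 0 0;0 0 0 0 0 0 0;0 0 0 0 0 0 0",
  "force": 50
}}

```text
t: 5.9
eef_pos: [0.562, 0.2757, 0.1308]
tool_rot: [0.123, 0.461, 0.844, 0.244]
contact_force: [-5.7, -3.0, 2.7]
gripper_width: 0.08
```

>>> {"method": "move_arm", "body": {
  "commands": "0 0 0 -0.5 0 0 0;0 0 0 -1 0 0 0;0 0 0 -1 0 0 0;0 0 0 -1.5 0 0 0;0 0 0 0 0 0 0;0 0 0 0 0 0 0"
}}

```text
t: 6.4
eef_pos: [0.5456, 0.2648, 0.1656]
tool_rot: [0.123, 0.46, 0.844, 0.245]
contact_force: [-0.3, 0.1, -2.4]
gripper_width: 0.083
```

```bash
cat > st.py <<'E'
from h import *
np.set_printoptions(precision=4,suppress=True)
o=bot.get_obs();print(o["t"],o["q"],o["eef_pos"],o["contact_force"],o["torque"],o["gripper_width"]);print(rot(o).as_matrix())
E
python3 st.py
```

```text
6.4 [-1.0378  0.2869  0.5907  2.2393 -1.1327  0.2299  1.1241] [0.5456 0.2648 0.1656] [-0.3209  0.1263 -2.3666] [-0.3522  0.643  -0.0399] 0.0830007034694014
[[-0.5463  0.7166  0.4336]
 [ 0.8374  0.4567  0.3003]
 [ 0.0172  0.5271 -0.8496]]
```

>>> {"method": "move_arm", "body": {
  "commands": "0 0 0.66 -1.06 0 0 0;0 0 1.32 -2.12 0 0 0;0 0 1.32 -2.12 0 0 0;0 0 1.32 -2.12 0 0 0;0 0 1 -1.6 0 0 0;0 0 0 0 0 0 0;0 0 0 0 0 0 0"
}}

```text
t: 6.98
eef_pos: [0.5467, 0.2647, 0.272]
tool_rot: [0.123, 0.459, 0.845, 0.246]
contact_force: [-0.6, -0.8, -1.6]
gripper_width: 0.083
```

```bash
python3 st.py
```

```text
6.9833 [-1.5751  0.1358  1.1641  2.1515 -0.5202  0.4294  0.5458] [0.5467 0.2647 0.272 ] [-0.5524 -0.7708 -1.6439] [-0.3594  0.6364  0.0224] 0.08252428926268678
[[-0.548   0.7157  0.433 ]
 [ 0.8363  0.4576  0.302 ]
 [ 0.018   0.5276 -0.8493]]
```

>>> {"method": "move_arm", "body": {
  "commands": "0 0 0 0 5.4 0 0;0 0 0 0 5.4 0 0;0 0 0 0 5.4 0 0;0 0 0 0 5.4 0 0;0 0 0 0 5.4 0 0;0 0 0 0 5 0 0;0 0 0 0 0 0 0;0 0 0 0 0 0 0"
}}

```text
t: 7.65
eef_pos: [0.5476, 0.2627, 0.2686]
tool_rot: [-0.009, 0.477, 0.879, 0.002]
contact_force: [-0.4, -0.3, -2.5]
gripper_width: 0.084
```

```bash
python3 st.py
```

```text
7.65 [-1.2761  0.5198  1.0592  1.7221 -0.4992  1.2041  0.4958] [0.5476 0.2627 0.2686] [-0.3578 -0.3303 -2.4571] [ 0.0467 -0.1039  0.0107] 0.08361600573791995
[[-0.5454  0.8381 -0.0146]
 [ 0.838   0.5455  0.0118]
 [ 0.0179 -0.0058 -0.9998]]
```

>>> {"method": "move_arm", "body": {
  "commands": "0 2.8 0 -0.5 0 0 0;0 3.3 0 -0.5 0 0 0;0 3.3 0 -0.5 0 0 0;0 3.3 0 -0.5 0 0 0;0 3.3 0 -0.5 0 0 0;0 3.3 0 -0.5 0 0 0;0 3.3 0 0 0 0 0;0 0 0 0 0 0 0"
}}

```text
t: 8.32
eef_pos: [0.4182, 0.4591, 0.3037]
tool_rot: [-0.012, 0.472, 0.882, 0.004]
contact_force: [0.2, 1.1, -2.8]
gripper_width: 0.08
```

>>> {"method": "move_arm", "body": {
  "commands": "0 0 0 0 0 0 -6;0 0 0 0 0 0 -6;0 0 0 0 0 0 -6;0 0 0 0 0 0 -6;0 0 0 0 0 0 -6;0 0 0 0 0 0 -6;0 0 0 0 0 0 -6;0 0 0 0 0 0 -6;0 0 0 0 0 0 -6;0 0 0 0 0 0 -6;0 0 0 0 0 0 0"
}}

```text
t: 9.23
eef_pos: [0.4236, 0.4508, 0.3047]
tool_rot: [-0.007, -0.028, 1.0, 0.008]
contact_force: [-0.3, -0.0, -1.6]
gripper_width: 0.081
```

```bash
python3 st.py
```

```text
9.2333 [-1.5079  0.412   0.8301  1.649  -0.3418  1.2265  1.0259] [0.4236 0.4508 0.3047] [-0.3186 -0.0473 -1.5511] [ 0.1339 -0.0009  0.0613] 0.08131167086861124
[[-0.9983 -0.0565 -0.0148]
 [-0.0567  0.9983  0.0149]
 [ 0.0139  0.0157 -0.9998]]
```

>>> {"method": "move_arm", "body": {
  "commands": "0 0 0 0 0 0 -6;0 0 0 0 0 0 -6;0 0 0 0 0 0 -6;0 0 0 0 0 0 -6;0 0 0 0 0 0 -6;0 0 0 0 0 0 -6;0 0 0 0 0 0 -6;0 0 0 0 0 0 -6;0 0 0 0 0 0 -6;0 0 0 0 0 0 -6;0 0 0 0 0 0 -6;0 0 0 0 0 0 0"
}}

```text
t: 10.23
eef_pos: [0.4236, 0.4511, 0.3048]
tool_rot: [-0.002, -0.567, 0.824, 0.01]
contact_force: [-0.1, 0.8, -2.7]
gripper_width: 0.08
```

```bash
python3 st.py
```

```text
10.2333 [-1.3349  0.3585  0.571   1.6374 -0.2253  1.208   2.0645] [0.4236 0.4511 0.3048] [-0.1474  0.7916 -2.6592] [0.0226 0.1107 0.0317] 0.08017873294792702
[[-0.357  -0.934  -0.0144]
 [-0.9341  0.3569  0.0134]
 [-0.0074  0.0182 -0.9998]]
```

>>> {"method": "move_arm", "body": {
  "commands": "0 0 0 0 0 0 -6;0 0 0 0 0 0 -6;0 0 0 0 0 0 -6;0 0 0 0 0 0 -6;0 0 0 0 0 0 -6;0 0 0 0 0 0 -6;0 0 0 0 0 0 -6;0 0 0 0 0 0 -4.5;0 0 0 0 0 0 0;0 0 0 0 0 0 0"
}}

```text
t: 11.07
eef_pos: [0.4239, 0.4513, 0.3051]
tool_rot: [-0.002, 0.844, -0.536, -0.009]
contact_force: [-0.4, 0.3, -1.6]
gripper_width: 0.077
```

```bash
python3 st.py; python3 - <<'E'
from h import *
shot("top","pics/t5.png");shot("scene","pics/s5.png");shot("wrist","pics/w5.png")
a=cv2.imread("pics/w5.png")
cv2.imwrite("pics/c7.png",cv2.resize(a,(800,500),interpolation=3))
E
```

```text
11.0667 [-1.2196  0.3404  0.4115  1.6284 -0.1633  1.204   2.8113] [0.4239 0.4513 0.3051] [-0.4292  0.2722 -1.5558] [-0.0593  0.0768 -0.0512] 0.07676424382979061
[[ 0.4257 -0.9047 -0.0137]
 [-0.9047 -0.4259  0.0124]
 [-0.017   0.0071 -0.9998]]
```

View pics/c7.png

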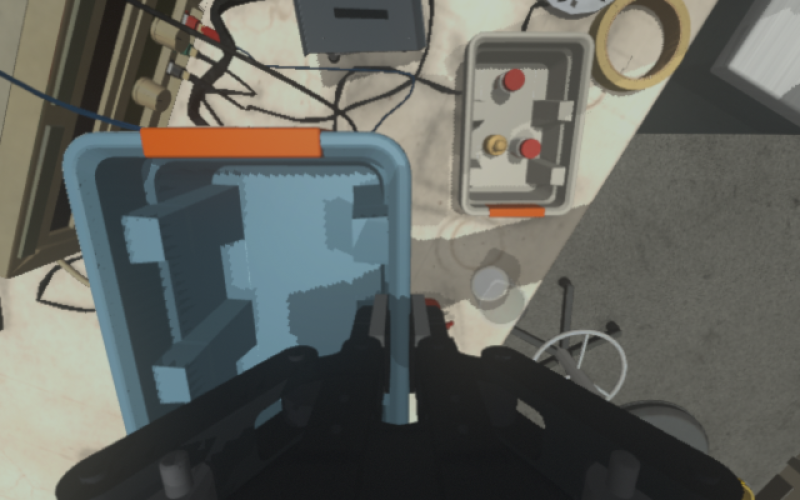

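```bash
cat > m4.py <<'E'
from h import *
from scipy.optimize import least_squares
np.set_printoptions(precision=4,suppress=True)
o=bot.get_obs();M=rot(o).as_matrix();tc=np.array(o["eef_pos"])
w=load("pics/w5.png");U=lambda p:np.array(p,float)/1.25-.1
vt=dict(w);vt["Rc"]=M.T@w["Rc"];vt["p"]=M.T@(w["p"]-tc)
pts=U([[411,129],[62,130],[411,160],[411,400],[65,165],[126,400]])
for z in(-.014,-.018,-.022):
    P=onz(vt,pts,z);print(z,P[:,:2].ravel(),"width",np.linalg.norm(P[0]-P[1]))
# fit tote-in-tool: tote axes ~ diag(1,-1,-1); unknown x,y,z offset, small rotation
base=np.diag([1.,-1,-1])
lines=[(np.array([[180,127.5],[300,127.5],[100,131],[385,131]]),'x'),(np.array([[411,160],[411,230],[411,300],[410.5,400]]),'-y'),(np.array([[65,165],[83,240],[104,320],[126,400]]),'+y')]
def res(q):
    Q=base@R.from_rotvec(q[3:]).as_matrix();r=[]
    n=Q[:,2];c=q[:3]  # c: centre of underside in tool
    for uv,k in lines:
        d=ray(vt,U(uv));pc=c+.076*n
        P=vt["p"]+d*(((pc-vt["p"])@n)/(d@n))[:,None]; L=(P-c)@Q
        r.append(L[:,0]-.085 if k=='x' else L[:,1]+(.058 if k=='-y' else -.058))
    return np.r_[np.concatenate(r)/.001, (q[3:])/.03, (q[2]-.058)/.004]
r=least_squares(res,np.r_[-.013,-.054,.058,0,0,0]);print("tote in tool",r.x[:3],np.degrees(r.x[3:]),r.fun)
f=onz(w,U([[467,33],[593,36],[577,214],[456,209]]),.076);x=f[2]+f[3]-f[0]-f[1];print("full",f,f.mean(0),np.degrees(np.arctan2(x[1],x[0])),[np.linalg.norm(f[i]-f[i-1]) for i in range(4)])
np.save("hold.npy",r.x)
Q=M@base@R.from_rotvec(r.x[3:]).as_matrix();print("tote world",Q,tc+M@r.x[:3])
E
python3 m4.py
```

```text
-0.014 [ 0.0761  0.0036  0.0764 -0.1144  0.066   0.0037 -0.0316  0.0044  0.0648
 -0.1163 -0.032  -0.1156] width 0.11804571927818347
-0.018 [ 0.076   0.0035  0.0763 -0.1109  0.0662  0.0036 -0.0283  0.0042  0.0651
 -0.1127 -0.0287 -0.1121] width 0.11437366756466565
-0.022 [ 0.0758  0.0034  0.0762 -0.1073  0.0664  0.0034 -0.0251  0.0041  0.0653
 -0.1091 -0.0255 -0.1085] width 0.11070161585114782
tote in tool [-0.0084 -0.0542  0.0578] [ 0.0359 -0.3645  0.0267] [ 0.6289  0.3944 -0.2378 -0.7854  0.2364  0.0777 -0.104  -0.2115 -0.1346
  0.2298  0.1309 -0.2247  0.0209 -0.2121  0.0155 -0.0528]
full [[0.4369 0.2791 0.076 ]
 [0.3325 0.2318 0.076 ]
 [0.2546 0.3769 0.076 ]
 [0.3707 0.4258 0.076 ]] [0.3487 0.3284 0.076 ] 116.27343480441719 [np.float64(0.16092159608974682), np.float64(0.11462317814776582), np.float64(0.1646801515816172), np.float64(0.12596671713069224)]
tote world [[ 0.4287  0.9034  0.0099]
 [-0.9034  0.4288 -0.0067]
 [-0.0103 -0.006   0.9999]] [0.4686 0.4832 0.2473]
```

The held tote measures (-8.4, -54.2, 57.8) mm from the TCP and is aligned to within 0.4°. The full tote re-measures at (0.3485, 0.3285) with yaw 116°, agreeing with before. Now I carry it over.

>>> {"method": "move_arm", "body": {
  "commands": "0 0 0 0 0.35 0.6 -0.5;0 1.26 2.5 0 0 0 0;0 1.26 2.5 0 0 0 0;0 1.26 2.5 0 0 0 0;0 1.26 2.5 0 0 0 0;0 1.26 2.5 0 0 0 0;0 1.26 2.5 0 0 0 0;0 1.26 2.5 0 0 0 0;0 0 0 2 0 0 0;0 0 0 2 0 0 0;0 0 0 0 0 0 0;0 0 0 0 0 0 0"
}}

```text
t: 12.22
eef_pos: [0.3052, 0.2956, 0.2648]
tool_rot: [-0.001, 0.848, -0.53, -0.002]
contact_force: [1.1, 0.6, -1.8]
gripper_width: 0.081
```

```bash
cat > m5.py <<'E'
from h import *
np.set_printoptions(precision=4,suppress=True)
h=np.load("hold.npy");o=bot.get_obs();M=rot(o).as_matrix()
Q=M@np.diag([1.,-1,-1])@R.from_rotvec(h[3:]).as_matrix();p=np.array(o["eef_pos"])+M@h[:3]
print(o["t"],o["q"],o["contact_force"],o["torque"],"tote",p,"xaxis",Q[:,0],"yaw",np.degrees(np.arctan2(Q[1,0],Q[0,0])),"z",Q[:,2])
y=np.radians(-64.1);G=R.from_euler("z",y).as_matrix()
print("turn deg",np.degrees(R.from_matrix(M.T@G@(Q.T@M)).as_rotvec()),"shift cm",100*M.T@(np.array([.3485,.3287,.064])-p))
E
python3 m5.py
```

```text
12.2167 [-1.3031 -0.      0.3962  2.0964 -0.0059  1.0443  2.6918] [ 1.0825  0.6011 -1.8307] [-0.0887  0.1174  0.0014] tote [0.35   0.3272 0.207 ] xaxis [ 0.4391 -0.8984  0.0013] yaw -63.95278537727672 z [0.0001 0.0015 1.    ]
turn deg [ 0.0423 -0.0754  0.1469] shift cm [-0.1334  0.0501 14.2998]
```

>>> {"method": "move_arm", "body": {
  "commands": "0 -0.13 0.05 2 0 0 0;0 0 0 2 0 0 0;0 0 0 2 0 0 0;0 0 0 2 0 0 0;0 0 0 2 0 0 0;0 0 0 0 0 0 0;0 0 0 0 0 0 0"
}}

```text
t: 12.8
eef_pos: [0.3045, 0.2978, 0.1655]
tool_rot: [-0.001, 0.848, -0.53, -0.002]
contact_force: [0.2, 0.3, -0.8]
gripper_width: 0.082
```

```bash
python3 m5.py; python3 - <<'E'
from h import *
shot("top","pics/t6.png");shot("scene","pics/s6.png")
a=cv2.imread("pics/s6.png")[225:400,200:360];b=cv2.imread("pics/t6.png")[200:300,190:300]
A=cv2.resize(a,None,fx=3.2,fy=3.2,interpolation=3);B=cv2.resize(b,None,fx=2.6,fy=2.6,interpolation=3)
C=np.zeros((560,800,3),np.uint8);C[:A.shape[0],:A.shape[1]]=A;C[:B.shape[0],514:514+B.shape[1]]=B
cv2.imwrite("pics/c8.png",C)
E
```

```text
12.8 [-1.2786  0.1517  0.3997  2.2117 -0.0899  0.7904  2.7764] [ 0.1721  0.3414 -0.8489] [-0.0581  0.0782 -0.0228] tote [0.3494 0.3294 0.1077] xaxis [ 0.4394 -0.8983  0.0012] yaw -63.93316931570054 z [-0.0005  0.0011  1.    ]
turn deg [ 0.002  -0.0667  0.1668] shift cm [0.0494 0.1113 4.3677]
```

View pics/c8.png

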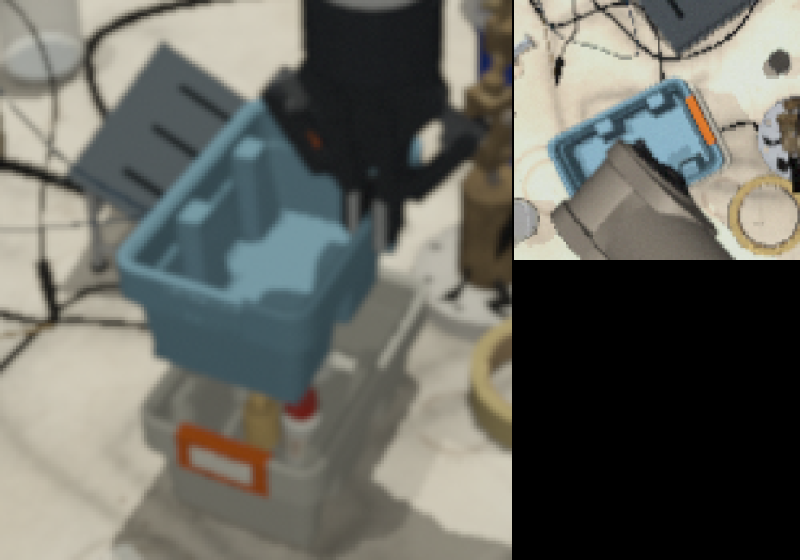

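The held tote is level above the full one, with its orange end on the far side and the full tote's orange end near. Now I lower it in steps.

>>> {"method": "move_arm", "body": {
  "commands": "0 0.05 0.1 1 0 0 0.15;0 0 0 1 0 0 0;0 0 0 0.7 0 0 0;0 0 0 0.4 0 0 0;0 0 0 0 0 0 0;0 0 0 0 0 0 0"
}}

```text
t: 13.4
eef_pos: [0.3037, 0.297, 0.1344]
tool_rot: [-0.002, 0.848, -0.531, -0.003]
contact_force: [-0.0, 0.8, -2.1]
gripper_width: 0.08
```

```bash
python3 m5.py
```

```text
13.4 [-1.262   0.2072  0.39    2.243  -0.1293  0.7078  2.8124] [-0.0045  0.7654 -2.0693] [-0.0653  0.1012  0.0151] tote [0.3487 0.3286 0.0767] xaxis [ 0.4373 -0.8993 -0.    ] yaw -64.0691278218322 z [-0.0008 -0.0004  1.    ]
turn deg [-0.0536  0.0012  0.0312] shift cm [-0.0041  0.0119  1.2715]
```

>>> {"method": "move_arm", "body": {
  "commands": "0 0 0 0.25 0 0 0;0 0 0 0.25 0 0 0;0 0 0 0.25 0 0 0;0 0 0 0 0 0 0;0 0 0 0 0 0 0"
}}

```text
t: 13.82
eef_pos: [0.3033, 0.2967, 0.1263]
tool_rot: [-0.001, 0.848, -0.531, -0.003]
contact_force: [-0.1, 0.2, -2.3]
gripper_width: 0.082
```

>>> {"method": "move_arm", "body": {
  "commands": "0 0 0 0.15 0 0 0;0 0 0 0.1 0 0 0;0 0 0 0.1 0 0 0;0 0 0 0 0 0 0;0 0 0 0 0 0 0"
}}

```text
t: 14.23
eef_pos: [0.3034, 0.2968, 0.1229]
tool_rot: [-0.001, 0.848, -0.531, -0.003]
contact_force: [-0.2, 0.3, -1.7]
gripper_width: 0.076
```

```bash
python3 m5.py
```

```text
14.2333 [-1.2539  0.2295  0.3836  2.2527 -0.1451  0.6785  2.8274] [-0.2385  0.2656 -1.6724] [-0.1046  0.0874  0.0415] tote [0.3483 0.3283 0.0652] xaxis [ 0.4373 -0.8993  0.0003] yaw -64.06769128429742 z [-0.0004  0.0002  1.    ]
turn deg [-0.0179 -0.019   0.0324] shift cm [-0.0239 -0.0334  0.1167]
```

>>> {"method": "move_arm", "body": {
  "commands": "0 0 0 0.1 0 0 0;0 0 0 0 0 0 0;0 0 0 0 0 0 0"
}}

```text
t: 14.48
eef_pos: [0.3034, 0.2968, 0.1219]
tool_rot: [-0.002, 0.848, -0.531, -0.003]
contact_force: [0.1, -0.2, -2.4]
gripper_width: 0.078
```

>>> {"method": "move_arm", "body": {
  "commands": "0 0 0 0.1 0 0 0;0 0 0 0 0 0 0;0 0 0 0 0 0 0"
}}

```text
t: 14.73
eef_pos: [0.3033, 0.2968, 0.1209]
tool_rot: [-0.001, 0.848, -0.531, -0.003]
contact_force: [-0.4, 0.1, -2.0]
gripper_width: 0.081
```

>>> {"method": "move_arm", "body": {
  "commands": "0 0 0 0.1 0 0 0;0 0 0 0 0 0 0;0 0 0 0 0 0 0"
}}

```text
t: 14.98
eef_pos: [0.3033, 0.2968, 0.1199]
tool_rot: [-0.001, 0.848, -0.531, -0.003]
contact_force: [-0.5, 0.4, -1.9]
gripper_width: 0.081
```

>>> {"method": "move_arm", "body": {
  "commands": "0 0 0 0.1 0 0 0;0 0 0 0 0 0 0;0 0 0 0 0 0 0"
}}

```text
t: 15.23
eef_pos: [0.3034, 0.2968, 0.1189]
tool_rot: [-0.002, 0.848, -0.531, -0.003]
contact_force: [0.1, 0.0, -2.1]
gripper_width: 0.075
```

>>> {"method": "move_arm", "body": {
  "commands": "0 0 0 0.1 0 0 0;0 0 0 0 0 0 0;0 0 0 0 0 0 0"
}}

```text
t: 15.48
eef_pos: [0.3035, 0.297, 0.118]
tool_rot: [-0.002, 0.848, -0.531, -0.003]
contact_force: [0.1, -0.1, -1.6]
gripper_width: 0.082
```

```bash
python3 m5.py; python3 - <<'E'
from h import *
shot("scene","pics/s7.png");shot("wrist","pics/w7.png")
a=cv2.imread("pics/s7.png")[240:400,210:350];b=cv2.imread("pics/w7.png")[60:400,50:500]
A=cv2.resize(a,None,fx=2.8,fy=2.8,interpolation=3);B=cv2.resize(b,(400,302))
C=np.zeros((450,800,3),np.uint8);C[:A.shape[0],:A.shape[1]]=A;C[:302,396:796]=B
cv2.imwrite("pics/c9.png",C)
E
```

```text
15.4833 [-1.2498  0.2394  0.38    2.2562 -0.1521  0.6654  2.834 ] [ 0.1007 -0.0739 -1.5933] [-0.0584  0.0218 -0.0153] tote [0.3484 0.3285 0.0603] xaxis [ 0.4374 -0.8993  0.0002] yaw -64.06123856317679 z [-0.0007 -0.0002  1.    ]
turn deg [-0.0383 -0.0087  0.039 ] shift cm [-0.0128 -0.0146 -0.3705]
```

View pics/c9.png

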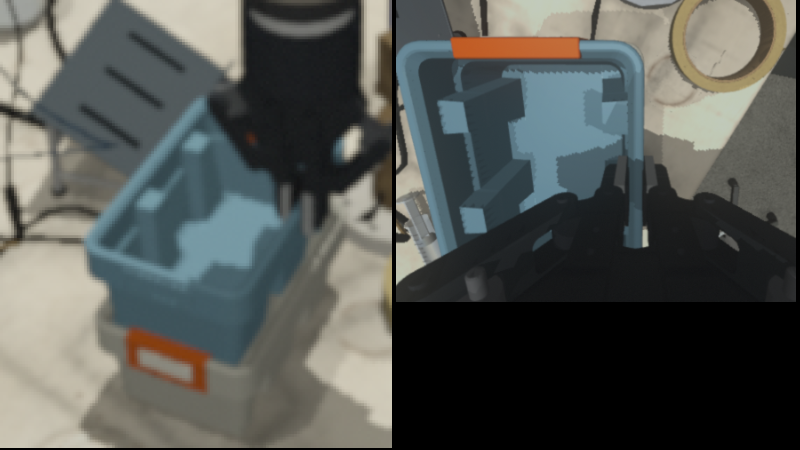

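>>> {"method": "move_arm", "body": {
  "commands": "0 0 0 0.1 0 0 0;0 0 0 0 0 0 0;0 0 0 0 0 0 0"
}}

```text
t: 15.83
eef_pos: [0.3033, 0.2971, 0.1176]
tool_rot: [-0.002, 0.848, -0.531, -0.003]
contact_force: [-2.9, -0.9, 9.9]
gripper_width: 0.084
```

>>> {"method": "move_arm", "body": {
  "commands": "0 0 0 0.1 0 0 0;0 0 0 0 0 0 0;0 0 0 0 0 0 0"
}}

```text
t: 16.08
eef_pos: [0.3031, 0.2975, 0.1173]
tool_rot: [-0.002, 0.848, -0.531, -0.003]
contact_force: [-7.1, -4.2, 21.7]
gripper_width: 0.081
```

```bash
python3 m5.py; python3 - <<'E'
from h import *
s=load("pics/s7.png");h=np.load("hold.npy");y=np.radians(-64.1);G=R.from_euler("z",y).as_matrix()
for z in(.056,.060,.064,.068):
    P=np.array([.3484,.3285,z])+np.array([[-.085,.058,.076],[-.085,-.058,.076]])@G.T
    print(z,((proj(s,P)-[209.6,239.6])*2.8).round().tolist())
E
```

```text
16.0833 [-1.2482  0.241   0.3782  2.2563 -0.1556  0.6639  2.8365] [-7.0933 -4.1741 21.6562] [-0.9436  1.1911 -0.1231] tote [0.348  0.3292 0.0596] xaxis [ 0.4374 -0.8993 -0.0015] yaw -64.0647351206323 z [ 0.0006 -0.0013  1.    ]
turn deg [-0.0011  0.0835  0.0353] shift cm [ 0.0627 -0.0237 -0.4419]
0.056 [[78.0, 252.0], [245.0, 307.0]]
0.06 [[77.0, 247.0], [245.0, 303.0]]
0.064 [[77.0, 242.0], [245.0, 298.0]]
0.068 [[76.0, 238.0], [245.0, 293.0]]
```

Contact is at the expected height: the scene projection puts the underside at about 64–66 mm. I ease off the pressing force, then open gently.

>>> {"method": "move_arm", "body": {
  "commands": "0 0 0 -0.1 0 0 0;0 0 0 0 0 0 0;0 0 0 0 0 0 0",
  "force": 20
}}

```text
t: 16.33
eef_pos: [0.3034, 0.2973, 0.1175]
tool_rot: [-0.002, 0.848, -0.53, -0.003]
contact_force: [-3.9, -1.0, 10.8]
gripper_width: 0.079
```

>>> {"method": "move_arm", "body": {
  "commands": "0.12 0 0 0 0 0 0;0.16 0 0 0 0 0 0;0.2 0 0 0 0 0 0;0.26 0 0 0 0 0 0;0.32 0 0 0 0 0 0;0.32 0 0 0 0 0 0;0.32 0 0 0 0 0 0"
}}

```text
t: 16.92
eef_pos: [0.3034, 0.2968, 0.1169]
tool_rot: [-0.001, 0.848, -0.531, -0.003]
contact_force: [0.5, -0.6, -0.7]
gripper_width: 0.32
```

```bash
python3 st.py; python3 - <<'E'
from h import *
shot("scene","pics/s8.png");shot("wrist","pics/w8.png")
a=cv2.imread("pics/s8.png")[240:400,210:350];b=cv2.imread("pics/w8.png")[60:400,50:500]
d=cv2.absdiff(cv2.imread("pics/w8.png"),cv2.imread("pics/w7.png"));print(d[60:250,60:240].mean())
A=cv2.resize(a,None,fx=2.8,fy=2.8,interpolation=3);B=cv2.resize(b,(400,302))
C=np.zeros((450,800,3),np.uint8);C[:A.shape[0],:A.shape[1]]=A;C[:302,396:796]=B
cv2.imwrite("pics/c10.png",C)
E
```

```text
16.9167 [-1.2487  0.2416  0.3791  2.2572 -0.1535  0.6629  2.8353] [0.3034 0.2968 0.1169] [ 0.5264 -0.5524 -0.7343] [-0.0076 -0.0525 -0.0204] 0.3198140284306246
[[ 0.4369 -0.8995 -0.0029]
 [-0.8995 -0.4369  0.0053]
 [-0.006   0.0003 -1.    ]]
6.22509746588694
```

>>> {"method": "move_arm", "body": {
  "commands": "0.32 0 0 -0.7 0 0 0;0.32 0 0 -1.5 0 0 0;0.32 0 0 -2.5 0 0 0;0.32 0 0 -3.5 0 0 0;0.32 0 0 -3.5 0 0 0;0.32 0 0 -3.5 0 0 0;0.32 0 0 -3.5 0 0 0;0.32 -3 0 0 0 0 0;0.32 -3 0 0 0 0 0;0.32 -3 0 0 0 0 0;0.32 0 0 0 0 0 0;0.32 0 0 0 0 0 0"
}}

```text
t: 18.02
eef_pos: [0.2637, 0.3777, 0.3048]
tool_rot: [-0.001, 0.848, -0.529, -0.002]
contact_force: [0.3, -0.7, 1.2]
gripper_width: 0.321
```

```bash
python3 st.py; python3 - <<'E'
from h import *
np.set_printoptions(precision=4,suppress=True)
def blob(img,kind):
    h=cv2.cvtColor(np.ascontiguousarray(img),cv2.COLOR_RGB2HSV);H,S,V=cv2.split(h)
    if kind=="blue": m=(H>92)&(H<112)&(S>60)&(V>50)&(V<200)
    else: m=(H>4)&(H<14)&(S>170)&(V>110)
    n,l,st,c=cv2.connectedComponentsWithStats(m.astype(np.uint8))
    return [(st[i].tolist(),c[i].round(1).tolist(),l==i) for i in np.argsort(-st[1:,4])[:4]+1 if st[i][4]>15]
for n in("top","scene","wrist"):
    v=shot(n,f"pics/{n}9.png")
    for k in("blue","orange"):
        for b in blob(v["img"],k): print(n,k,b[0],b[1])
    G=R.from_euler("z",np.radians(-64.1)).as_matrix()
    for z in(.030,.064):
        P=np.array([.3484,.3285,z])+np.array([[-.085,.058,.076],[-.085,-.058,.076],[.085,-.058,.076],[.085,.058,.076],[.081,0,.076]])@G.T
        print(n,z,proj(v,P).round(1).tolist())
    P=np.array([.3484,.3285,0])-np.array([.081,0,-.076])@G.T; print("fullmark",proj(v,P).round(1))
E
```

```text
18.0167 [-1.4049  0.0333  0.3229  1.9696 -0.0166  1.1372  2.5216] [0.2637 0.3777 0.3048] [ 0.3375 -0.6719  1.2056] [-0.0627 -0.0563  0.0047] 0.3205840280947759
[[ 0.4396 -0.8982 -0.0025]
 [-0.8982 -0.4397  0.005 ]
 [-0.0056  0.     -1.    ]]
top blue [207, 231, 64, 57, 2019] [237.4, 259.5]
top blue [326, 227, 88, 47, 960] [373.2, 259.4]
top blue [331, 205, 82, 20, 468] [374.6, 210.1]
top blue [326, 156, 14, 15, 172] [332.6, 162.9]
top orange [150, 229, 17, 26, 50] [158.5, 241.1]
top orange [258, 238, 10, 18, 38] [262.8, 246.8]
top orange [166, 256, 8, 15, 32] [170.3, 263.3]
top orange [151, 275, 11, 5, 18] [156.7, 277.6]
top 0.03 [[207.4, 254.2], [224.5, 288.4], [274.5, 262.5], [257.1, 228.5], [264.6, 246.1]]
top 0.064 [[205.1, 254.3], [222.6, 289.3], [273.7, 262.9], [256.0, 228.1], [263.6, 246.0]]
fullmark [[218.8 270.2]]
scene blue [241, 274, 91, 96, 5003] [284.6, 322.0]
scene blue [358, 182, 95, 54, 2705] [408.2, 208.1]
scene blue [375, 250, 80, 52, 1166] [415.8, 282.4]
scene blue [198, 191, 19, 18, 280] [207.2, 199.7]
scene orange [295, 278, 25, 17, 284] [307.1, 285.3]
scene orange [256, 358, 28, 21, 169] [269.6, 365.8]
scene 0.03 [[238.7, 340.3], [297.5, 360.4], [335.2, 298.4], [282.8, 283.3], [307.6, 291.9]]
scene 0.064 [[237.1, 326.1], [297.0, 346.0], [335.4, 284.9], [282.1, 270.2], [307.4, 278.6]]
fullmark [[269.5 360.6]]
wrist blue [200, 11, 123, 176, 15215] [268.6, 103.7]
wrist blue [0, 126, 18, 2, 26] [7.6, 126.6]
wrist blue [156, 58, 12, 3, 21] [161.4, 59.0]
wrist orange [230, 10, 62, 10, 603] [260.6, 14.5]
wrist orange [172, 250, 67, 8, 124] [211.2, 252.7]
wrist 0.03 [[225.7, 179.6], [322.9, 179.5], [323.2, 18.5], [210.9, 19.0], [267.1, 23.0]]
wrist 0.064 [[216.1, 186.8], [323.3, 186.6], [323.7, 7.4], [197.8, 8.1], [260.9, 12.5]]
fullmark [[277.6 171.2]]
```

```bash
python3 - <<'E'
from h import *
from scipy.optimize import least_squares
np.set_printoptions(precision=4,suppress=True)
w=load("pics/wrist9.png");h=cv2.cvtColor(np.ascontiguousarray(w["img"]),cv2.COLOR_RGB2HSV);H,S,V=cv2.split(h)
m=(((H>88)&(H<115)&(S>45)&(V>40))|((H>3)&(H<15)&(S>150))).astype(np.uint8);m[195:]=0
n,l,st,c=cv2.connectedComponentsWithStats(m);i=1+np.argmax(st[1:,4]);m=l==i
rows=np.arange(35,165,10);cols=np.arange(225,305,8)
L=[(x,y) for y in rows for x in [np.where(m[y])[0].min()-.5]];Rr=[(np.where(m[y])[0].max()+.5,y) for y in rows]
T=[(x,np.where(m[:,x])[0].min()-.5) for x in cols];Bt=[(x,np.where(m[:,x])[0].max()+.5) for x in cols]
print("L",L[::3],"R",Rr[::3],"T",T[::3],"B",Bt[::3])
G=R.from_euler("z",np.radians(-64.1)).as_matrix()
def res(q):
    Q=G@R.from_rotvec(q[3:]).as_matrix();n=Q[:,2];pc=q[:3]+.076*n;out=[]
    for uv,a,val in((L,1,.058),(Rr,1,-.058),(T,0,.085),(Bt,0,-.085)):
        d=ray(w,uv);P=w["p"]+d*(((pc-w["p"])@n)/(d@n))[:,None];out.append(((P-q[:3])@Q)[:,a]-val)
    return np.concatenate(out)/.001
r=least_squares(res,np.r_[.3484,.3285,.064,0,0,0],loss="soft_l1");print(r.x[:3],np.degrees(r.x[3:]),np.abs(r.fun).mean())
# contents / bystanders: compare scene before & after
a,b=load("pics/scene0.png")["img"],load("pics/scene9.png")["img"]
for nm,(x,y) in dict(bottle=(312,210),blackcap=(317,285)).items():
    print(nm,cv2.absdiff(a[y-15:y+25,x-6:x+6].copy(),b[y-15:y+25,x-6:x+6].copy()).mean())
E
```

```text
L [(np.float64(199.5), np.int64(35)), (np.float64(203.5), np.int64(65)), (np.float64(206.5), np.int64(95)), (np.float64(209.5), np.int64(125)), (np.float64(213.5), np.int64(155))] R [(np.float64(322.5), np.int64(35)), (np.float64(322.5), np.int64(65)), (np.float64(322.5), np.int64(95)), (np.float64(322.5), np.int64(125)), (np.float64(322.5), np.int64(155))] T [(np.int64(225), np.float64(10.5)), (np.int64(249), np.float64(8.5)), (np.int64(273), np.float64(8.5)), (np.int64(297), np.float64(10.5))] B [(np.int64(225), np.float64(186.5)), (np.int64(249), np.float64(187.5)), (np.int64(273), np.float64(187.5)), (np.int64(297), np.float64(187.5))]
[0.3465 0.3273 0.0638] [-2.3599 -1.2293  0.0096] 0.2818960736541726
bottle 65.88125
blackcap 46.3125
```

```bash
python3 - <<'E'
from h import *
from scipy.optimize import least_squares
np.set_printoptions(precision=4,suppress=True)
def mask(v,lim=None):
    h=cv2.cvtColor(np.ascontiguousarray(v["img"]),cv2.COLOR_RGB2HSV);H,S,V=cv2.split(h)
    m=(((H>88)&(H<115)&(S>45)&(V>40))|((H>3)&(H<15)&(S>150))).astype(np.uint8)
    if lim:m[lim:]=0
    return m
def comp(m,x,y): n,l,st,c=cv2.connectedComponentsWithStats(m);return l==l[y,x]
w=load("pics/wrist9.png");s=load("pics/scene9.png")
m=comp(mask(w,195),270,60);ms=comp(mask(s),285,315)
rows=np.arange(35,165,10);cols=np.arange(225,305,8)
f=lambda a:np.where(a)[0]
E=[(w,[(f(m[y]).min()-.5,y) for y in rows],(0,3)),(w,[(f(m[y]).max()+.5,y) for y in rows],(1,2)),
(w,[(x,f(m[:,x]).min()-.5) for x in cols],(2,3)),(w,[(x,f(m[:,x]).max()+.5) for x in cols],(0,1)),
(s,[(f(ms[y]).min()-.5,y) for y in range(284,316,4)],(0,3)),(s,[(x,f(ms[:,x]).min()-.5) for x in range(292,326,3)],(2,3))]
print(E[4][1][::3],E[5][1][::4])
C=np.array([[-.085,.058,.076],[-.085,-.058,.076],[.085,-.058,.076],[.085,.058,.076]])
G=R.from_euler("z",np.radians(-64.1)).as_matrix()
def res(q,per=False):
    P=q[:3]+C@(G@R.from_rotvec(q[3:]).as_matrix()).T;out=[]
    for v,pts,(i,j) in E:
        a,b=proj(v,P[[i,j]]);d=(b-a)/np.linalg.norm(b-a);k=np.array(pts)-a;out.append(k[:,0]*d[1]-k[:,1]*d[0])
    return out if per else np.concatenate(out)
r=least_squares(res,np.r_[.3484,.3285,.064,0,0,0],loss="soft_l1")
print("pose",r.x[:3],"tilt",np.degrees(r.x[3:]),[x.mean().round(2) for x in res(r.x,1)])
for t in((0,0),(0,-.082),(-.13,0)):
  rr=least_squares(lambda q:res(np.r_[q[:3],t[0],t[1],q[3]]),np.r_[.3484,.3285,.064,0],loss="soft_l1");print(t,rr.x,rr.cost)
a,b=load("pics/top0.png")["img"],load("pics/top9.png")["img"]
for nm,(x,y) in dict(bottle=(333,165),blackcap=(292,224)).items(): print(nm,cv2.absdiff(a[y-10:y+10,x-10:x+10].copy(),b[y-10:y+10,x-10:x+10].copy()).mean())
E
```

```text
[(np.float64(271.5), 284), (np.float64(261.5), 296), (np.float64(252.5), 308)] [(292, np.float64(285.5)), (304, np.float64(292.5)), (316, np.float64(296.5))]
pose [0.3482 0.3348 0.0611] tilt [1.4364 5.275  0.946 ] [np.float64(0.01), np.float64(0.03), np.float64(-1.62), np.float64(-0.95), np.float64(-0.34), np.float64(9.53)]
(0, 0) [0.3489 0.3299 0.0603 0.0028] 142.46192713896593
(0, -0.082) [ 0.3508  0.3261  0.0603 -0.0089] 168.64418558734954
(-0.13, 0) [ 0.3406  0.3262  0.0652 -0.004 ] 179.25144602253576
bottle 1.9891666666666667
blackcap 6.2
```

>>> {"method": "move_arm", "body": {
  "commands": "0.32 -3.1 -1.1 0 0 0 0;0.32 -3.1 -1.1 0 0 0 0;0.32 -3.1 -1.1 0 0 0 0;0.32 -3.1 -1.1 0 0 0 0;0.32 -3.1 -1.1 0 0 0 0;0.32 -3.1 -1.1 0 0 0 0;0.32 -3.1 -1.1 0 0 0 0;0.32 -3.1 -1.1 0 0 0 0;0.32 0 0 0 0 0 0;0.32 0 0 0 0 0 0"
}}

```text
t: 19.0
eef_pos: [0.2354, 0.6387, 0.305]
tool_rot: [-0.001, 0.848, -0.53, -0.002]
contact_force: [0.9, 0.4, -0.8]
gripper_width: 0.322
```

```bash
cat > m6.py <<'E'
from h import *
from scipy.optimize import least_squares
np.set_printoptions(precision=4,suppress=True)
s=shot("scene","pics/scene10.png")
def mask(v):
    H,S,V=cv2.split(cv2.cvtColor(np.ascontiguousarray(v["img"]),cv2.COLOR_RGB2HSV))
    m=(((H>88)&(H<115)&(S>45)&(V>40))|((H>3)&(H<15)&(S>150))).astype(np.uint8)
    n,l,st,c=cv2.connectedComponentsWithStats(m);return l==l[315,285]
m=mask(s);f=lambda a:np.where(a)[0]
L=np.array([(f(m[y]).min()-.5,y) for y in range(282,318,4)],float)
T=np.array([(x,f(m[:,x]).min()-.5) for x in range(290,328,3)],float)
Rr=np.array([(f(m[y]).max()+.5,y) for y in range(294,340,4)],float)
C=np.array([[-.085,.058,.076],[-.085,-.058,.076],[.085,-.058,.076],[.085,.058,.076]])
G=R.from_euler("z",np.radians(-64.1)).as_matrix()
for lab,t,z in(("level",(0,0),.064),("x end 5deg up",(0,-.082),.067),("x end 5deg down",(0,.082),.067),("roll+7",(.13,0),.067),("roll-7",(-.13,0),.067),("nested",(0,0),.03)):
    P=np.array([.3475,.328,z])+C@(G@R.from_rotvec([*t,0]).as_matrix()).T;out=[]
    for pts,(i,j) in((L,(0,3)),(T,(3,2)),(Rr,(2,1))):
        a,b=proj(s,P[[i,j]]);d=(b-a)/np.linalg.norm(b-a);k=pts-a;e=k[:,0]*d[1]-k[:,1]*d[0];out+=[e[:3].mean().round(1),e[-3:].mean().round(1)]
    print(lab,[float(x) for x in out])
print(L[::4].tolist(),T[::4].tolist(),Rr[::4].tolist())
E
python3 m6.py; python3 st.py | head -1
```

```text
level [0.3, -0.7, -11.6, -7.4, 2.3, 8.7]
x end 5deg up [-1.2, -0.7, -13.0, -8.9, 3.8, 8.7]
x end 5deg down [0.1, -2.7, -12.0, -7.8, 2.1, 10.5]
roll+7 [2.2, 1.3, -14.2, -7.0, -3.4, 2.6]
roll-7 [-2.3, -3.5, -11.5, -10.6, 9.6, 16.6]
nested [9.3, 8.9, 1.0, 5.5, -4.7, 1.1]
[[272.5, 282.0], [259.5, 298.0], [248.5, 314.0]] [[290.0, 275.5], [302.0, 292.5], [314.0, 295.5], [326.0, 286.5]] [[331.5, 294.0], [325.5, 310.0], [318.5, 326.0]]
19.05 [-1.4938  0.4384  0.2722  1.4689 -0.1242  1.2479  2.3856] [0.2364 0.6375 0.3055] [-0.1346 -0.3126  0.6525] [-0.0672 -0.0586 -0.0212] 0.32134871127773507
```

```bash
sed -i 's/^T=.*/H,S,V=cv2.split(cv2.cvtColor(np.ascontiguousarray(s["img"]),cv2.COLOR_RGB2HSV));mm=((((H>85)\&(H<118)\&(S>40))|((H<20)\&(S>110)\&(V>90))));mm[:264]=0;T=np.array([(x,f(mm[:305,x]).min()-.5) for x in range(290,328,3)],float)/; s/range(294,340,4)/range(292,306,2)/; s/^s=shot.*/s=load("pics\/scene10.png")/; s/T\[::4\]/T/' m6.py; python3 m6.py
```

```text
level [0.3, -0.7, -6.7, -2.6, 1.0, 3.6]
x end 5deg up [-1.2, -0.7, -8.2, -4.1, 2.6, 4.9]
x end 5deg down [0.1, -2.7, -7.2, -3.0, 0.7, 3.6]
roll+7 [2.2, 1.3, -9.5, -2.4, -4.6, -2.2]
roll-7 [-2.3, -3.5, -6.6, -5.7, 8.2, 10.9]
nested [9.3, 8.9, 5.8, 10.3, -5.9, -3.5]
[[272.5, 282.0], [259.5, 298.0], [248.5, 314.0]] [[290.0, 275.5], [293.0, 288.5], [296.0, 276.5], [299.0, 277.5], [302.0, 277.5], [305.0, 278.5], [308.0, 279.5], [311.0, 279.5], [314.0, 279.5], [317.0, 280.5], [320.0, 281.5], [323.0, 284.5], [326.0, 286.5]] [[331.5, 292.0], [330.5, 300.0]]
```

```bash
python3 -c "
from station import bot
print(bot.hand_in())"
```

```text
the job is handed in; nothing more can be done
None
```

The empty tote is stacked on the filled one, turned end for end, and I've handed the job in at about 19 s of the 54 s. By my last checks it stands on the ledges and is probably level.

**What I did:** I gripped the uphill rim at the stand's tilt, lifted the tote clear, levelled it and turned it about 173°. I lowered it in 1 mm steps until it touched the ledges (wrist force up to about 22 N). I eased off to about 11 N, opened gently, and drew the arm up and away to the left.

**Last checks:**
- **Height:** the wrist-camera fit puts the underside at 63.8 mm against the 64 mm wanted. The scene-camera outline fits a level tote and rules out a nested one (about 30 mm).
- **Position:** the orange ends are opposite, and the filled tote's mark is where it was measured before.
- **Bystanders:** the bottle and the black-cap vial look unmoved from above.

**Checks that failed or disagreed:**
- **Level:** a wrist-only fit showed 1–2° of tilt, which is about its noise. A two-camera fit showed about 5°, but one of its edges was wrongly detected (9.5 px off). I rejected it after a cleaner view, where the edges came within about 1–2 px of level apart from rounded corners and one stray point.
- **Scene-camera comparison:** comparing the bystanders' before and after scene pictures failed; I put that down to the arm being in view, so I relied on the top camera.
- **Final picture:** I had used up the picture allowance, so I never viewed the released stack or the things inside the filled tote. Those checks are numbers only.

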